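# Complete the pinwheel layer of cartons on the slatted board

### The arm

A 6-joint arm with a two-finger parallel gripper is mounted at the origin on the work surface. World frame = base frame: x ahead of the robot, y to its left, z up, the work surface at z = 0. Lengths are in mm, angles in rad, forces in N, time in s.
With the tool pointing down it reaches from about 300 to 775 mm from the base axis. Payload 14.6 kg.
Tool frame: the origin (TCP) lies between the finger pads; the fingertips stand manip.nose_length ahead of it and the grasp point (between the pads) lies 11 mm behind it (manip.nose_length is the distance from the TCP to the fingertips, in mm); z points along the fingers, y is the line along which they close (so a half turn about z gives the same grasp; the last joint's range is limited). The gripper opens to 94 mm and grips with 3 to 60 N. Pads are 16 mm wide; open, the fingers measure 119 mm over their backs; the gripper's body (75 mm by 177 mm) begins 78 mm behind the grasp point.
Start: joints at [1.083, 0.3, 1.521, -0, 1.321, -0.067], TCP at [224.666, 502.01, 174.446] pointing down, gripper open.
Joint ranges: [-3.03, 3.03], [-0.79, 2.21], [0.23, 2.52], [-1.04, 4.18], [0, 3.07], [-2.55, 2.55]. Speed limits (rad/s): [2.22, 2.22, 2.57, 3.14, 3.14, 3.14].

### API

Orientations are given as [roll, pitch, yaw] about the fixed x, y, z axes, in that order (R = Rz(yaw) Ry(pitch) Rx(roll)).
In Python, from cell import manip, cams, job gives the robot as it stands.
- The arm moves only by the tool jog_arm, never from a script. Its argument "commands" is a list of rows, each an object of numbers: "dx", "dy", "dz": the shift along the tool's x, y, z each as a share of 40 mm, from -1 to 1; "ax", "ay", "az": the turn, a rotation vector about the tool's x, y, z each as a share of 10 degrees, from -1 to 1; "gripper": the closure, from 0 (fully open) to 1 (shut). A call has 1 to 10 rows; each row shifts and turns the commanded pose from where the row before left it, along the tool's axes as they then stand; what a row does not reach is not made up. A row lasts 1/8 s, in which the tool goes at most 62.5 mm and 10.7 degrees, less where a joint would pass 70% of its speed; a pose out of reach is approached as far as the arm can. A call with a number of a shift or a turn outside -1 to 1 is refused whole. A call with a gripper value outside its range is refused whole. The fingers move at their own pace and stop on an object; "squeeze" is the grip in N (left out, the last holds). Time passes only in rows, so rows that do not move let the fingers close. It gives the time, the measured TCP pose, the force, the opening and the grip force at its end, in the units of the state.
- manip.read_state(): the state, without advancing time (a new reading comes with each control period).
- cams.camera(name): name is "side" or "top" or "wrist"; returns a dict with "image" (480x640x3 uint8, red, green, blue), "fx", "fy", "cx", "cy" (pixels), "world_to_cam" (4x4, takes a point from world to camera coordinates). Camera axes: x right, y down, z forward; pixel columns grow to the right and rows downward; lengths in mm; the calibration is good to about 2 mm. A picture is of the moment at which its call begins. There is no depth.
- job.sign_off(): hands the job in; it is judged then, once.
The state is a dict: "clock": time; "joints": joint angles; "qd": joint speeds; "effort": joint torques, N m; "eef_pos": TCP position; "eef_rot": TCP orientation; "wrist_force": force on the tool from outside, world axes, zero at the start; "moment": the same for the moment, N m; "finger_gap": finger opening in mm; "finger_force": force on a finger pad.
Only numpy, scipy, OpenCV 4.12 (cv2) and the standard library are available. Lean on these libraries where they do the work, as an engineer would, in place of code of your own. Each camera call takes 0.05 s, during which the arm holds its last target. There are 200 camera calls.

### The job

Finish the layer of cornstarch cartons on the wooden slatted board: two are already laid, so lay the two loose cartons from the worktop flat in the two empty places, crosswise to the laid ones, so that the four form a pinwheel round an open square middle, each butting end-on to the side of the next. Keep it snug and square, with no gap as wide as a finger (15 mm), set the cartons down rather than dropping them, and leave the two laid cartons and everything else as they stand.

Things in the scene. Friction and masses are not known exactly. Their poses are not given: they have to be found in the camera images.
- board: pale wooden slatted board like a small pallet, 220 x 220 mm, flat top 34 mm above the worktop; fixed, may be turned. Slats run along its y. Origin: centre of its underside; x, y along its edges, z up. The laid cartons lie lengthwise along its x, centred near (-32, -67) and (32, 67) mm. The finished layer is 194 mm square with 4 mm gaps and a 74 mm square hole over the board's centre.
- place_1 (a point): centre of one empty place, on the board's top at (67, -32) mm, axes as the board's; carton lengthwise along y. laid_1's end is beside the -y half of its -x long side, the hole beside the rest; laid_2's side is across its +y end; other sides free. Grip the carton across its width about 25 mm off its middle, at the +y end: the inner finger then stands in the hole.
- place_2 (a point): centre of the second empty place, at the board's top, (-67, 32) mm in the board's frame: place_1 turned half round the board's centre. laid_2's end is beside the +y half of its +x long side, the hole beside the rest; laid_1's side is across its -y end; other sides free. Grip the carton about 25 mm off its middle, at the -y end, so that the inner finger stands in the hole.
- laid_1: cornstarch carton: closed stiff box 130 x 60 x 50 mm high, yellow with a blue band round its middle, 0.22 to 0.37 kg, lying flat on its 130 x 60 face. Origin: centre of its underside; x along its 130 mm length, y along its 60 mm width, z up. Already lying in its place on the board (to within 2 mm and 0.02 rad), x along the board's x; loose, must stay.
- laid_2: cornstarch carton: closed stiff box 130 x 60 x 50 mm high, yellow with a blue band round its middle, 0.22 to 0.37 kg, lying flat on its 130 x 60 face. Origin: centre of its underside; x along its 130 mm length, y along its 60 mm width, z up. Already lying in its place on the board (to within 2 mm and 0.02 rad), x along the board's x; loose, must stay.
- loose_1: cornstarch carton: closed stiff box 130 x 60 x 50 mm high, yellow with a blue band round its middle, 0.22 to 0.37 kg, lying flat on its 130 x 60 face. Origin: centre of its underside; x along its 130 mm length, y along its 60 mm width, z up. Lies on the worktop to the right of the board; either loose carton may go in either empty place, either end first.
- loose_2: cornstarch carton: closed stiff box 130 x 60 x 50 mm high, yellow with a blue band round its middle, 0.22 to 0.37 kg, lying flat on its 130 x 60 face. Origin: centre of its underside; x along its 130 mm length, y along its 60 mm width, z up. Lies on the worktop to the right of the board; either loose carton may go in either empty place, either end first.
- canister_1: bystander: closed tin canister with a red band, diameter 90, height 88 mm, standing on the 45 mm high galvanized steel ledge along the back (the ledge spans x 0.735 to 0.845 m, y -0.6 to 0.6 m, with a rear lip to 83 mm; fixed). Origin: centre of its underside
- canister_2: bystander: closed tin canister with a green band, diameter 90, height 88 mm, on the ledge. Origin: centre of its underside
- funnel: bystander: blue plastic funnel, mouth down on the ledge, diameter 100, height 100 mm. Origin: centre of its mouth, underneath
- ramekin: bystander: white fluted porcelain ramekin, diameter 94, height 44 mm, on the worktop at the right. Origin: centre of its underside
- scraper: bystander: cast aluminium comal scraper lying flat, 213 mm long, blade 95 mm wide, up to 15 mm high, on the worktop to the left of the board. Origin: on its underside near the middle, x towards the blade, which ends 115 mm from it
- spice_jar: bystander: amber glass spice jar with a black cap, diameter 54, height 100 mm, on the worktop at the right, behind the ramekin. Origin: centre of its underside
Things that resemble listed ones, but are neither listed nor needed, are in the scene too. What is shaped like the loose_1 but green or pink is not meant.

How it is judged (in metres and radians):
At the end, for the whole second after the job is handed in: All four cartons flat on the board, released and at rest; one loose carton in each empty place, within 0.10 rad of the board's y, under 15 mm from the laid carton beside it and from the one at its end; the laid ones moved under 10 mm and within 0.08 rad of square (z of laid_1 in the frame of board between 0.03 and 0.038 m and angle between each of laid_1, laid_2, loose_1, loose_2's own z axis and vertical below 0.06 rad and linear speed of each of laid_1, laid_2, loose_1, loose_2 below 0.02 m/s and contact force between the fingers and laid_1 below 0.1 N and z of laid_2 in the frame of board between 0.03 and 0.038 m and contact force between the fingers and laid_2 below 0.1 N and z of loose_1 in the frame of board between 0.03 and 0.038 m and contact force between the fingers and loose_1 below 0.1 N and z of loose_2 in the frame of board between 0.03 and 0.038 m and contact force between the fingers and loose_2 below 0.1 N and distance of each of laid_1, laid_2 from where it was at the start of the episode below 0.01 m and angle between the x axis of each of laid_1, laid_2 and the x axis of board, either way round below 0.08 rad and ((x of loose_1 in the frame of laid_1 between 0.085 and 0.11 m and y of loose_1 in the frame of laid_2 between -0.11 and -0.085 m and angle between the x axis of each of loose_1, loose_2 and the y axis of board, either way round below 0.1 rad and x of loose_2 in the frame of laid_2 between -0.11 and -0.085 m and y of loose_2 in the frame of laid_1 between 0.085 and 0.11 m) or (x of loose_2 in the frame of laid_1 between 0.085 and 0.11 m and y of loose_2 in the frame of laid_2 between -0.11 and -0.085 m and angle between the x axis of each of loose_2, loose_1 and the y axis of board, either way round below 0.1 rad and x of loose_1 in the frame of laid_2 between -0.11 and -0.085 m and y of loose_1 in the frame of laid_1 between 0.085 and 0.11 m))); the robot touches nothing.
It fails at once if loose_1 dropped or thrown (faster than 0.5 m/s with no finger on it) (linear speed of loose_1 above 0.5 m/s and contact force between the fingers and loose_1 below 0.2 N).
It fails at once if loose_2 dropped or thrown (faster than 0.5 m/s with no finger on it) (linear speed of loose_2 above 0.5 m/s and contact force between the fingers and loose_2 below 0.2 N).
It fails at once if a bystander shifted by more than 30 mm or tipped (distance of any of canister_1, canister_2, funnel, ramekin, scraper, spice_jar from where it was at the start of the episode above 0.03 m or angle between any of canister_1, canister_2, funnel, ramekin, scraper, spice_jar's own z axis and vertical above 0.3 rad).
It also fails if it takes over 59 s, if anything falls off the work surface, if the arm or the gripper's body presses on something with over 40 N, if the wrist force passes 120 N, or if a joint passes its speed limit or range.

## Working session

There is one attempt and no reset: what is moved stays moved. The work goes in short steps, Python scripts to look and compute and a tool call to move; the robot and the scene stay as the last step left them, time stands still between calls to the robot, and variables do not carry over. Pictures are saved under pics/ and viewed, at most 10 in all, crops included, and the job is handed in when it is done.

Besides the shell and the picture viewer there is one more tool, called after "Call:" by a JSON object that holds its "method" and its "body". jog_arm: Moves the arm, as the interface text tells. Shift numbers are shares of 40 mm and turn numbers shares of 10 degrees, none past 1 either way. Its arguments: {"type":"object","properties":{"commands":{"type":"array"},"squeeze":{"type":"number"}},"required":["commands"]}

```bash
mkdir -p pics; ls; python3 - <<'E'
from cell import manip,cams
import cv2,numpy as np
print(manip.read_state(), manip.nose_length)
for n in("top","side"):
    c=cams.camera(n); cv2.imwrite(f"pics/{n}0.png",c["image"][:,:,::-1]); np.savez(f"{n}0.npz",**c); print(n,c["fx"],c["cx"],c["cy"],c["world_to_cam"].round(3).tolist())
E
```

```text
pics
{'clock': 0.0, 'joints': array([ 1.08340575e+00,  3.00490904e-01,  1.52157557e+00, -1.86165355e-05,
        1.32069324e+00, -6.66058073e-02]), 'qd': array([-0.00023835,  0.00060233, -0.00124316,  0.00080476,  0.00165928,
        0.00069005]), 'effort': array([ 2.81815737e-04, -5.31819785e+01, -3.52731335e+01,  7.08423019e-02,
        2.45099701e-02, -3.76970365e-05]), 'eef_pos': array([224.53401577, 501.75608423, 173.87781835]), 'eef_rot': array([-3.14042698e+00, -5.96838065e-05,  2.72081247e+00]), 'wrist_force': array([ 0.51562796, -0.36202817,  0.77645926]), 'moment': array([0.02769109, 0.05092857, 0.0080961 ]), 'finger_force': 0.0, 'finger_gap': 93.76154819435723} 8.0
top 532.2132731931879 323.10243442864305 229.4969779662378 [[-0.011, -1.0, 0.018, -35.421], [-0.983, 0.008, -0.182, 520.192], [0.181, -0.019, -0.983, 1247.125], [0.0, 0.0, 0.0, 1.0]]
side 523.0202458457832 323.72276818960495 238.15706043844006 [[0.983, -0.184, -0.005, -513.089], [-0.116, -0.599, -0.792, 62.663], [0.143, 0.779, -0.61, 1249.81], [0.0, 0.0, 0.0, 1.0]]
```

View pics/top0.png

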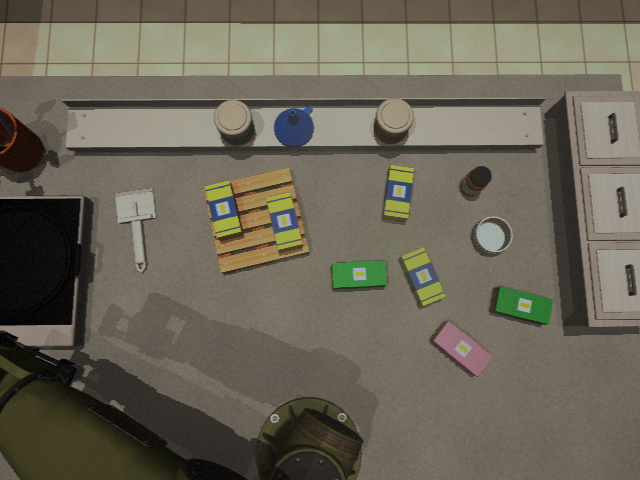

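View pics/side0.png

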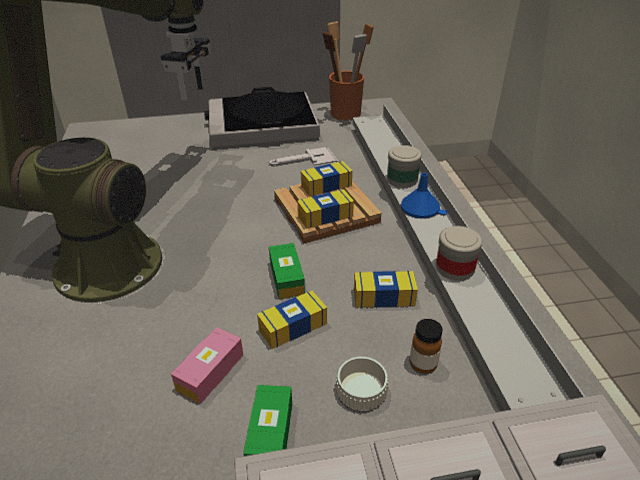

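Candidates in the top view: yellow/blue (399,192) and (423,277), green (359,275) and (523,305), pink (462,348). The two yellow ones with blue bands fit the description; laid ones are at (222,208) and (284,220). I'll confirm this in an enlarged crop while segmenting.

```bash
cat > h.py <<'E'
import cv2,numpy as np
def ray(c,uv,z):
    W=c["world_to_cam"];R,t=W[:3,:3],W[:3,3];o=-R.T@t
    uv=np.atleast_2d(uv).astype(float)
    d=np.c_[(uv[:,0]-c["cx"])/c["fx"],(uv[:,1]-c["cy"])/c["fy"],np.ones(len(uv))]@R
    return (o+d*((z-o[2])/d[:,2])[:,None])[:,:2]
def proj(c,P):
    P=np.atleast_2d(P);q=P@c["world_to_cam"][:3,:3].T+c["world_to_cam"][:3,3]
    return np.c_[c["fx"]*q[:,0]/q[:,2]+c["cx"],c["fy"]*q[:,1]/q[:,2]+c["cy"]]
def box(x,y,a,z,L=130,W=60):
    u=np.array([np.cos(a),np.sin(a)]);v=np.array([-u[1],u[0]])
    return np.array([[*(np.array([x,y])+i*L/2*u+j*W/2*v),z] for i,j in((1,1),(1,-1),(-1,-1),(-1,1))])
def cartons(c,vmin=0):
    h=cv2.cvtColor(c["image"],cv2.COLOR_RGB2HSV)
    y=cv2.inRange(h,(24,120,vmin),(34,255,255)); b=cv2.inRange(h,(108,120,25),(122,255,255))
    return y,b,h
E
python3 - <<'E'
from h import *
c=dict(np.load("top0.npz"))
im=c["image"][:,:,::-1]
a=cv2.resize(im[155:315,195:325],None,fx=3,fy=3,interpolation=cv2.INTER_CUBIC)
b=cv2.resize(im[155:315,375:505],None,fx=3,fy=3,interpolation=cv2.INTER_CUBIC)
cv2.imwrite("pics/crop1.png",np.hstack([a,b]))
y,bl,h=cartons(c)
for y0,x0 in((170,400),(192,400),(217,398),(222,399),(260,412),(300,433),(190,217),(230,228),(240,287)): print(x0,y0,h[y0,x0])
print("column through (loose_1) at 395:",[tuple(h[r,395]) for r in range(208,226)])
print("board",[tuple(h[r,245]) for r in range(240,275,2)])
E
```

```text
400 170 [108  98 102]
400 192 [ 32 162 164]
398 217 [ 19 103  77]
399 222 [22 47 81]
412 260 [ 32 138 159]
433 300 [ 32 143 159]
217 190 [ 32 164 171]
228 230 [ 33  95 113]
287 240 [ 32 149 168]
column through (loose_1) at 395: [(np.uint8(32), np.uint8(151), np.uint8(162)), (np.uint8(32), np.uint8(151), np.uint8(164)), (np.uint8(33), np.uint8(150), np.uint8(163)), (np.uint8(88), np.uint8(36), np.uint8(98)), (np.uint8(48), np.uint8(54), np.uint8(114)), (np.uint8(32), np.uint8(147), np.uint8(161)), (np.uint8(33), np.uint8(149), np.uint8(163)), (np.uint8(32), np.uint8(143), np.uint8(162)), (np.uint8(25), np.uint8(146), np.uint8(143)), (np.uint8(19), np.uint8(108), np.uint8(83)), (np.uint8(21), np.uint8(96), np.uint8(77)), (np.uint8(20), np.uint8(100), np.uint8(74)), (np.uint8(22), np.uint8(87), np.uint8(76)), (np.uint8(23), np.uint8(70), np.uint8(76)), (np.uint8(28), np.uint8(45), np.uint8(80)), (np.uint8(26), np.uint8(49), np.uint8(83)), (np.uint8(20), np.uint8(48), np.uint8(118)), (np.uint8(22), np.uint8(47), np.uint8(119))]
board [(np.uint8(16), np.uint8(142), np.uint8(162)), (np.uint8(18), np.uint8(136), np.uint8(163)), (np.uint8(21), np.uint8(121), np.uint8(166)), (np.uint8(21), np.uint8(119), np.uint8(167)), (np.uint8(18), np.uint8(97), np.uint8(58)), (np.uint8(23), np.uint8(57), np.uint8(76)), (np.uint8(19), np.uint8(111), np.uint8(163)), (np.uint8(17), np.uint8(136), np.uint8(165)), (np.uint8(18), np.uint8(133), np.uint8(165)), (np.uint8(20), np.uint8(127), np.uint8(165)), (np.uint8(16), np.uint8(139), np.uint8(165)), (np.uint8(20), np.uint8(126), np.uint8(162)), (np.uint8(21), np.uint8(124), np.uint8(167)), (np.uint8(22), np.uint8(115), np.uint8(164)), (np.uint8(17), np.uint8(58), np.uint8(70)), (np.uint8(22), np.uint8(54), np.uint8(71)), (np.uint8(17), np.uint8(40), np.uint8(126)), (np.uint8(17), np.uint8(43), np.uint8(119))]
```

View pics/crop1.png

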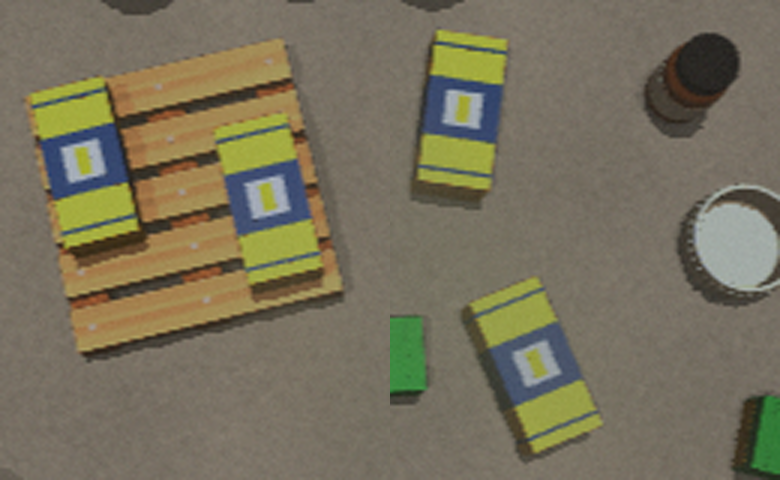

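The crop shows both loose cartons (399,192), (423,277) yellow with a blue band, lying flat; the laid pair is on the board. Now I'll measure.

```bash
cat >> h.py <<'E'
def measure(c,seeds):
    h=cv2.cvtColor(c["image"],cv2.COLOR_RGB2HSV)
    y=cv2.inRange(h,(24,90,135),(36,255,255)); out=[]
    n,lab,st,ce=cv2.connectedComponentsWithStats(y)
    for (u,v),z in seeds:
        ks=[k for k in range(1,n) if st[k,4]>25 and np.hypot(*(ce[k]-(u,v)))<30]
        m=np.isin(lab,ks).astype(np.uint8)
        ct=np.vstack(cv2.findContours(m,cv2.RETR_EXTERNAL,cv2.CHAIN_APPROX_NONE)[0])[:,0]
        P=ray(c,ct,z).astype(np.float32)
        (x,yy),(w,l),a=cv2.minAreaRect(P)
        if w>l: w,l=l,w
        else: a+=90
        a=(a+90)%180-90
        out.append((x,yy,a,l,w))
    return out
E
python3 - <<'E'
from h import *
c=dict(np.load("top0.npz")); h=cv2.cvtColor(c["image"],cv2.COLOR_RGB2HSV)
S=[((284,220),84),((222,208),84),((399,192),50),((423,277),50)]
M=measure(c,S)
for m in M: print(np.round(m,1))
o=cv2.inRange(h,(12,60,135),(23,255,255)); o[:160]=0;o[280:]=0;o[:,:195]=0;o[:,320:]=0
o=cv2.morphologyEx(o,cv2.MORPH_OPEN,np.ones((3,3)))
ct=np.vstack([k for k in cv2.findContours(o,cv2.RETR_EXTERNAL,cv2.CHAIN_APPROX_NONE)[0] if cv2.contourArea(k)>60])[:,0]
print("board",cv2.minAreaRect(ray(c,ct,34).astype(np.float32)))
s=dict(np.load("side0.npz"));im=s["image"][:,:,::-1].copy()
# check in the side view: predicted top outlines
for m,(uv,z) in zip(M,S):
    cv2.polylines(im,[np.round(proj(s,box(m[0],m[1],np.radians(m[2]),z))*8).astype(int)],True,(0,0,255),1,cv2.LINE_AA,3)
cv2.imwrite("pics/side_chk.png",cv2.resize(im[150:350,240:440],None,fx=3,fy=3))
print("bystanders rough:",ray(c,[(477,180)],100),ray(c,[(493,235)],44),ray(c,[(359,275)],50),ray(c,[(394,115),(233,118)],133),ray(c,[(293,127)],45))
E
```

```text
[535.9  53.7  13.3 128.8  60.2]
[565.9 200.6  13.8 128.9  62.8]
[ 615.  -228.7   -9.   129.    58.5]
[ 405.  -279.6   21.3  128.9   58.4]
board ((552.5513916015625, 128.42861938476562), (159.09503173828125, 287.2726745605469), 76.08609008789062)
bystanders rough: [[ 627.58328989 -407.98042295]] [[ 503.67705404 -456.52450184]] [[ 408.01023443 -124.96925275]] [[ 778.87486543 -209.68352657]
 [ 772.74643361  170.71572814]] [[784.26894076  32.88335295]]
```

View pics/side_chk.png

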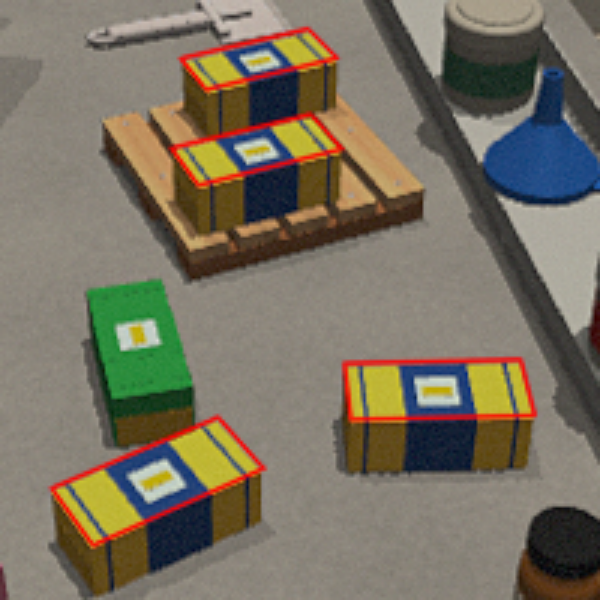

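Red outlines (top-view measurements) fit the carton tops in the side view to about 1 px, so poses hold: sizes 129x59 vs 130x60. Board centre ≈ (551,126.6), yaw ≈ 13.7°. First move: over loose_1.

Call:
{"method": "jog_arm", "body": {"commands": [{"az": -0.755},{"az": -0.755},{"dx": -0.594,"dy": -0.8255},{"dx": -0.594,"dy": -0.8255},{"dx": -0.594,"dy": -0.8255},{"dx": -0.594,"dy": -0.8255},{"dx": -0.594,"dy": -0.8255},{"dx": -0.594,"dy": -0.8255},{"dx": -0.594,"dy": -0.8255},{"dx": -0.594,"dy": -0.8255}], "squeeze": 55}}

```text
schema error: expected keys dx, dy, dz, ax, ay, az, gripper
```

Call:
{"method": "jog_arm", "body": {"commands": [{"dx": -0.594,"dy": -0.8255},{"dx": -0.594,"dy": -0.8255},{"dx": -0.594,"dy": -0.8255},{"dx": -0.594,"dy": -0.8255},{"dx": -0.594,"dy": -0.8255},{"dx": -0.594,"dy": -0.8255},{"dx": -0.594,"dy": -0.8255},{"dx": -0.594,"dy": -0.8255},{"dx": -0.594,"dy": -0.8255},{"dx": -0.594,"dy": -0.8255}]}}

```text
schema error: expected keys dx, dy, dz, ax, ay, az, gripper
```

Call:
{"method": "jog_arm", "body": {"commands": [{"dx": -0.594,"dy": -0.8255},{"dx": -0.594,"dy": -0.8255},{"dz": 0.4},{"dz": 0.4},{}]}}

```text
schema error: expected keys dx, dy, dz, ax, ay, az, gripper
```

All keys are needed in every row.

Call:
{"method": "jog_arm", "body": {"commands": [{"dx": 0,"dy": 0,"dz": 0,"ax": 0,"ay": 0,"az": -0.755,"gripper": 0},{"dx": 0,"dy": 0,"dz": 0,"ax": 0,"ay": 0,"az": -0.755,"gripper": 0},{"dx": -0.594,"dy": -0.8255,"dz": 0,"ax": 0,"ay": 0,"az": 0,"gripper": 0},{"dx": -0.594,"dy": -0.8255,"dz": 0,"ax": 0,"ay": 0,"az": 0,"gripper": 0},{"dx": -0.594,"dy": -0.8255,"dz": 0,"ax": 0,"ay": 0,"az": 0,"gripper": 0},{"dx": -0.594,"dy": -0.8255,"dz": 0,"ax": 0,"ay": 0,"az": 0,"gripper": 0},{"dx": -0.594,"dy": -0.8255,"dz": 0,"ax": 0,"ay": 0,"az": 0,"gripper": 0},{"dx": -0.594,"dy": -0.8255,"dz": 0,"ax": 0,"ay": 0,"az": 0,"gripper": 0},{"dx": -0.594,"dy": -0.8255,"dz": 0,"ax": 0,"ay": 0,"az": 0,"gripper": 0},{"dx": -0.594,"dy": -0.8255,"dz": 0,"ax": 0,"ay": 0,"az": 0,"gripper": 0}], "squeeze": 55}}

```text
clock: 1.35
eef_pos: [371.3, 210.1, 174.3]
eef_rot: [-3.141, -0.0, 2.984]
wrist_force: [-0.4, -0.6, -0.6]
finger_gap: 94.0
finger_force: 0.0
```

Call:
{"method": "jog_arm", "body": {"commands": [{"dx": -0.594,"dy": -0.8255,"dz": 0,"ax": 0,"ay": 0,"az": 0,"gripper": 0},{"dx": -0.594,"dy": -0.8255,"dz": 0,"ax": 0,"ay": 0,"az": 0,"gripper": 0},{"dx": -0.594,"dy": -0.8255,"dz": 0,"ax": 0,"ay": 0,"az": 0,"gripper": 0},{"dx": -0.594,"dy": -0.8255,"dz": 0,"ax": 0,"ay": 0,"az": 0,"gripper": 0},{"dx": -0.594,"dy": -0.8255,"dz": 0,"ax": 0,"ay": 0,"az": 0,"gripper": 0},{"dx": -0.594,"dy": -0.8255,"dz": 0,"ax": 0,"ay": 0,"az": 0,"gripper": 0},{"dx": -0.594,"dy": -0.8255,"dz": 0,"ax": 0,"ay": 0,"az": 0,"gripper": 0},{"dx": -0.594,"dy": -0.8255,"dz": 0,"ax": 0,"ay": 0,"az": 0,"gripper": 0},{"dx": -0.594,"dy": -0.8255,"dz": 0,"ax": 0,"ay": 0,"az": 0,"gripper": 0},{"dx": -0.594,"dy": -0.8255,"dz": 0,"ax": 0,"ay": 0,"az": 0,"gripper": 0}]}}

```text
clock: 2.6
eef_pos: [554.3, -153.2, 174.1]
eef_rot: [3.141, -0.001, 2.984]
wrist_force: [0.5, 1.5, 0.7]
finger_gap: 94.1
finger_force: 0.0
```

Call:
{"method": "jog_arm", "body": {"commands": [{"dx": -0.594,"dy": -0.8255,"dz": 0,"ax": 0,"ay": 0,"az": 0,"gripper": 0},{"dx": -0.594,"dy": -0.8255,"dz": 0,"ax": 0,"ay": 0,"az": 0,"gripper": 0},{"dx": 0,"dy": 0,"dz": 0.8,"ax": 0,"ay": 0,"az": 0,"gripper": 0},{"dx": 0,"dy": 0,"dz": 0.8,"ax": 0,"ay": 0,"az": 0,"gripper": 0},{"dx": 0,"dy": 0,"dz": 0,"ax": 0,"ay": 0,"az": 0,"gripper": 0}]}}

```text
clock: 3.22
eef_pos: [589.3, -224.1, 108.0]
eef_rot: [3.14, -0.005, 2.984]
wrist_force: [0.3, 0.2, 1.6]
finger_gap: 93.9
finger_force: 0.0
```

Call:
{"method": "jog_arm", "body": {"commands": [{"dx": 0,"dy": 0,"dz": 0.75,"ax": 0,"ay": 0,"az": 0,"gripper": 0},{"dx": 0,"dy": 0,"dz": 0.75,"ax": 0,"ay": 0,"az": 0,"gripper": 0},{"dx": 0,"dy": 0,"dz": 0.5,"ax": 0,"ay": 0,"az": 0,"gripper": 0},{"dx": 0,"dy": 0,"dz": 0.25,"ax": 0,"ay": 0,"az": 0,"gripper": 0},{"dx": 0,"dy": 0,"dz": 0,"ax": 0,"ay": 0,"az": 0,"gripper": 0},{"dx": 0,"dy": 0,"dz": 0,"ax": 0,"ay": 0,"az": 0,"gripper": 0}]}}

```text
clock: 3.98
eef_pos: [591.1, -224.9, 21.6]
eef_rot: [-3.141, 0.001, 2.984]
wrist_force: [0.1, 0.9, 0.3]
finger_gap: 94.0
finger_force: 0.0
```

Call:
{"method": "jog_arm", "body": {"commands": [{"dx": 0,"dy": 0,"dz": 0,"ax": 0,"ay": 0,"az": 0,"gripper": 0.5},{"dx": 0,"dy": 0,"dz": 0,"ax": 0,"ay": 0,"az": 0,"gripper": 0.5},{"dx": 0,"dy": 0,"dz": 0,"ax": 0,"ay": 0,"az": 0,"gripper": 0.5},{"dx": 0,"dy": 0,"dz": 0,"ax": 0,"ay": 0,"az": 0,"gripper": 0.5},{"dx": 0,"dy": 0,"dz": 0,"ax": 0,"ay": 0,"az": 0,"gripper": 0.5},{"dx": 0,"dy": 0,"dz": 0,"ax": 0,"ay": 0,"az": 0,"gripper": 0.5}]}}

```text
clock: 4.72
eef_pos: [590.6, -224.7, 20.4]
eef_rot: [3.142, -0.0, 2.984]
wrist_force: [0.2, -0.3, 1.3]
finger_gap: 46.9
finger_force: 0.0
```

Fingers reached 46.9 mm without force, so something's off; look.

```bash
python3 - <<'E'
from h import *
from cell import cams,manip
s=cams.camera("side");t=cams.camera("top");np.savez("s1.npz",**s);np.savez("t1.npz",**t)
p=manip.read_state()["eef_pos"];print(p,manip.read_state()["finger_gap"])
for c in(s,t):
    u=proj(c,p)[0];print(u);c["image"]=c["image"].copy();cv2.circle(c["image"],tuple(np.round(u).astype(int)),2,(255,0,0),-1)
cv2.imwrite("pics/g1.png",np.hstack([cv2.resize(s["image"][180:340,240:440],None,fx=2,fy=2),cv2.resize(t["image"][130:290,300:480],None,fx=2,fy=2)])[:,:,::-1])
E
```

```text
[ 590.57319851 -224.65882787   20.43077397] 46.60173523057756
[373.28706549 289.36823247]
[395.91151625 203.27737598]
```

View pics/g1.png

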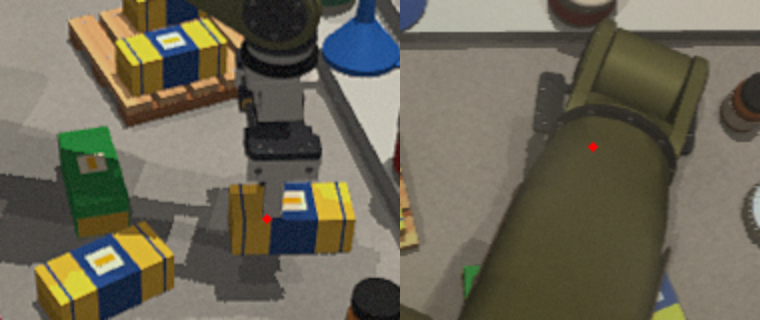

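```bash
python3 - <<'E'
from h import *
from cell import cams
s=dict(np.load("s1.npz"))["image"]
w=cams.camera("wrist")["image"]
a=cv2.resize(s[230:320,340:430],(480,480),interpolation=cv2.INTER_CUBIC);b=cv2.resize(w,(320,240))
b=np.vstack([b,np.zeros((240,320,3),np.uint8)])
cv2.imwrite("pics/g2.png",np.hstack([a,b])[:,:,::-1])
E
```

```text
(no output)
```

View pics/g2.png

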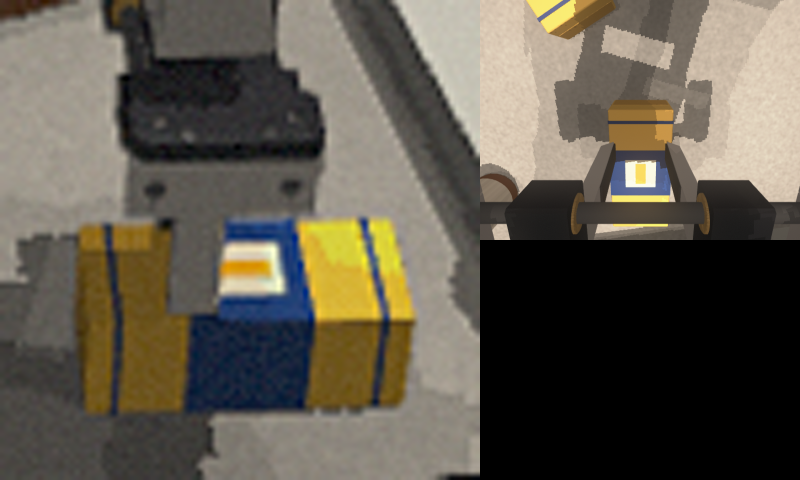

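The side view shows the near finger cutting into the carton's top next to its front edge. The carton stands straddled, but no force registers at 0.5. I'll command a fuller closure and read it.

Call:
{"method": "jog_arm", "body": {"commands": [{"dx": 0,"dy": 0,"dz": 0,"ax": 0,"ay": 0,"az": 0,"gripper": 0.7},{"dx": 0,"dy": 0,"dz": 0,"ax": 0,"ay": 0,"az": 0,"gripper": 0.7},{"dx": 0,"dy": 0,"dz": 0,"ax": 0,"ay": 0,"az": 0,"gripper": 0.7}], "squeeze": 55}}

```text
clock: 5.25
eef_pos: [590.6, -224.7, 20.4]
eef_rot: [3.142, -0.0, 2.984]
wrist_force: [0.8, 0.8, 0.6]
finger_gap: 28.2
finger_force: 0.0
```

```bash
python3 - <<'E'
from h import *
from cell import cams
s=cams.camera("side");np.savez("s2.npz",**s)
u=np.array([.157,.988]);p=np.array([590.6,-224.7])
for name,off,z in(("body near lower edge",-88,109.4),("same if 38 higher",-88,147),("near finger tip bottom back g47",-36,12),("near finger at z50 g47",-36,50),("pad inner z50",-23.5,50),("front top edge",-30,50),("front bottom edge",-30,0)):
    q=p+off*u; print(name,proj(s,[*q,z]).round(1))
o=dict(np.load("s1.npz"))["image"]
cv2.imwrite("pics/g3.png",np.hstack([cv2.resize(i[210:320,335:435],(400,440),interpolation=cv2.INTER_CUBIC) for i in(o,s["image"])])[:,:,::-1])
E
```

```text
body near lower edge [[380.3 287. ]]
same if 38 higher [[381.5 272.6]]
near finger tip bottom back g47 [[374.8 303.8]]
near finger at z50 g47 [[375.8 290.9]]
pad inner z50 [[375.2 286.8]]
front top edge [[375.5 288.9]]
front bottom edge [[374.2 305.8]]
```

View pics/g3.png

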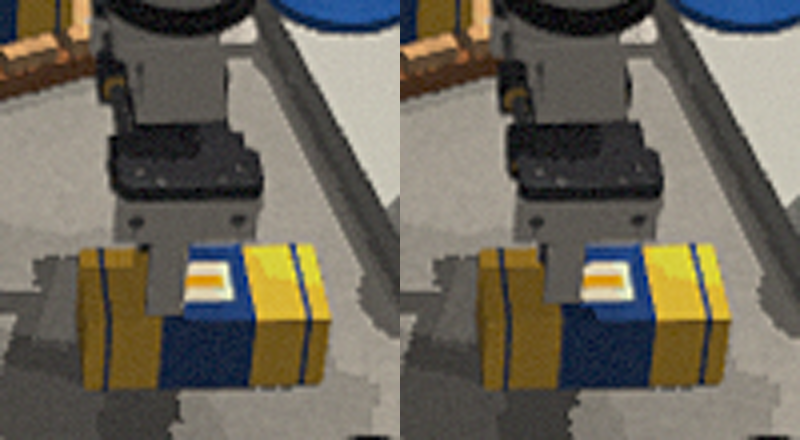

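The finger shows no protrusion below the front edge, so the tips stand just above the carton (z ≈ 56 by this view), although the stated TCP is z = 20. I'll check the tool offset against the initial pictures before acting.

```bash
python3 - <<'E'
from h import *
from cell import manip
s=dict(np.load("side0.npz"))
th=np.radians(65.9);u=np.array([np.cos(th),np.sin(th)]);p=np.array([224.5,501.8])
for z in (166,186,206,216):
    print(z,[proj(s,[*(p+o*u),z]).round(1)[0].tolist() for o in(-59,-47,47,59)])
im=s["image"][20:120,150:230,::-1]
cv2.imwrite("pics/f0.png",cv2.resize(im,(480,600),interpolation=cv2.INTER_CUBIC))
print(manip.nose_length,[a for a in dir(manip) if a[0]!='_'])
E
```

```text
166 [[186.8, 114.6], [188.6, 112.9], [201.8, 100.4], [203.4, 98.8]]
186 [[185.6, 108.1], [187.4, 106.5], [200.8, 94.1], [202.4, 92.6]]
206 [[184.5, 101.5], [186.3, 99.9], [199.8, 87.8], [201.5, 86.3]]
216 [[183.9, 98.2], [185.7, 96.6], [199.3, 84.6], [201.0, 83.1]]
8.0 ['Unreachable', 'nose_length', 'read_state']
```

View pics/f0.png

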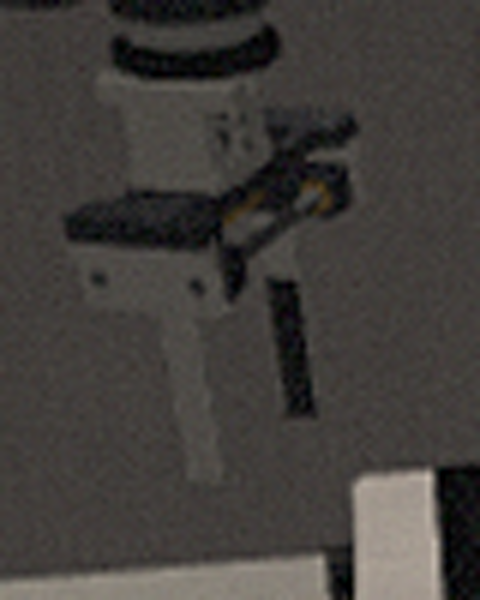

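Initial picture: near fingertip at (184.5,100.5), far at (200,89), which corresponds to z ≈ 200–207, not 166. The real tips are about 35 mm above where the TCP and nose length put them, matching the 56 mm here. Open, then descend about 40 mm more, carefully.

Call:
{"method": "jog_arm", "body": {"commands": [{"dx": 0,"dy": 0,"dz": 0,"ax": 0,"ay": 0,"az": 0,"gripper": 0},{"dx": 0,"dy": 0,"dz": 0,"ax": 0,"ay": 0,"az": 0,"gripper": 0},{"dx": 0,"dy": 0,"dz": 0,"ax": 0,"ay": 0,"az": 0,"gripper": 0},{"dx": 0,"dy": 0,"dz": 0,"ax": 0,"ay": 0,"az": 0,"gripper": 0},{"dx": 0,"dy": 0,"dz": 0.3,"ax": 0,"ay": 0,"az": 0,"gripper": 0},{"dx": 0,"dy": 0,"dz": 0.3,"ax": 0,"ay": 0,"az": 0,"gripper": 0},{"dx": 0,"dy": 0,"dz": 0,"ax": 0,"ay": 0,"az": 0,"gripper": 0}]}}

```text
clock: 6.18
eef_pos: [589.8, -224.3, -5.2]
eef_rot: [3.141, -0.003, 2.984]
wrist_force: [0.3, 0.8, 1.0]
finger_gap: 93.2
finger_force: 0.0
```

Call:
{"method": "jog_arm", "body": {"commands": [{"dx": 0,"dy": 0,"dz": 0.2,"ax": 0,"ay": 0,"az": 0,"gripper": 0},{"dx": 0,"dy": 0,"dz": 0.15,"ax": 0,"ay": 0,"az": 0,"gripper": 0},{"dx": 0,"dy": 0,"dz": 0,"ax": 0,"ay": 0,"az": 0,"gripper": 0}]}}

```text
clock: 6.55
eef_pos: [590.3, -224.6, -18.1]
eef_rot: [3.141, -0.001, 2.984]
wrist_force: [0.2, 0.5, 0.0]
finger_gap: 93.8
finger_force: 0.0
```

```bash
python3 - <<'E'
from h import *
from cell import cams,manip
s=cams.camera("side");np.savez("s3.npz",**s);st=manip.read_state();p=st["eef_pos"];print(p,st["wrist_force"])
u=np.array([.157,.988])
for z in(0,10,20,30):print(z,proj(s,[*(p[:2]-59*u),z]).round(1))
h=cv2.cvtColor(s["image"],cv2.COLOR_RGB2HSV)
for v in range(290,322,2): print(v,[tuple(int(k) for k in h[v,x]) for x in(368,372,376,380,384)])
E
```

```text
[ 590.51548454 -224.62986932  -17.71057187] [ 0.50454151 -0.265569   -0.43733073]
0 [[375.6 315.5]]
10 [[375.9 312.2]]
20 [[376.1 308.8]]
30 [[376.4 305.4]]
290 [(21, 175, 109), (18, 110, 79), (17, 20, 90), (22, 32, 88), (109, 186, 70)]
292 [(20, 175, 109), (16, 105, 85), (21, 28, 90), (20, 24, 96), (112, 143, 57)]
294 [(21, 181, 110), (14, 59, 65), (19, 21, 95), (8, 29, 97), (113, 130, 61)]
296 [(20, 179, 111), (5, 36, 77), (21, 28, 91), (19, 23, 89), (111, 162, 55)]
298 [(20, 219, 105), (12, 34, 74), (21, 28, 91), (10, 33, 93), (108, 185, 55)]
300 [(21, 187, 109), (10, 20, 78), (27, 25, 91), (14, 39, 99), (108, 174, 57)]
302 [(21, 168, 109), (8, 26, 80), (23, 34, 90), (16, 38, 101), (111, 155, 56)]
304 [(20, 180, 106), (19, 21, 99), (30, 27, 84), (20, 33, 93), (108, 240, 50)]
306 [(21, 185, 102), (9, 27, 95), (15, 28, 90), (15, 34, 105), (105, 146, 54)]
308 [(120, 13, 59), (15, 23, 88), (23, 25, 90), (13, 24, 97), (17, 35, 133)]
310 [(19, 34, 60), (168, 20, 64), (20, 13, 61), (19, 33, 125), (17, 29, 125)]
312 [(24, 20, 64), (173, 36, 64), (0, 11, 67), (15, 30, 135), (21, 29, 122)]
314 [(10, 25, 62), (9, 29, 61), (38, 18, 58), (21, 32, 110), (19, 33, 132)]
316 [(30, 26, 60), (15, 28, 55), (16, 47, 60), (24, 21, 61), (19, 29, 125)]
318 [(25, 24, 65), (23, 17, 61), (15, 8, 62), (0, 9, 58), (16, 32, 121)]
320 [(30, 33, 62), (36, 22, 59), (12, 21, 60), (20, 24, 64), (21, 34, 127)]
```

Finger bottom at v≈309 → tip at z ≈ 19, so tip = TCP + 36.5. Go 6 mm lower and close.

Call:
{"method": "jog_arm", "body": {"commands": [{"dx": 0,"dy": 0,"dz": 0.15,"ax": 0,"ay": 0,"az": 0,"gripper": 0},{"dx": 0,"dy": 0,"dz": 0,"ax": 0,"ay": 0,"az": 0,"gripper": 0.5},{"dx": 0,"dy": 0,"dz": 0,"ax": 0,"ay": 0,"az": 0,"gripper": 0.5},{"dx": 0,"dy": 0,"dz": 0,"ax": 0,"ay": 0,"az": 0,"gripper": 0.5},{"dx": 0,"dy": 0,"dz": 0,"ax": 0,"ay": 0,"az": 0,"gripper": 0.5}], "squeeze": 55}}

```text
clock: 7.22
eef_pos: [590.6, -224.6, -23.4]
eef_rot: [3.142, 0.0, 2.984]
wrist_force: [0.3, 0.0, 0.4]
finger_gap: 59.7
finger_force: 55.0
```

Gripped: 59.7 mm, 55 N, matching the 60 mm width. Lift and turn.

Call:
{"method": "jog_arm", "body": {"commands": [{"dx": 0,"dy": 0,"dz": -0.2,"ax": 0,"ay": 0,"az": 0,"gripper": 0.5},{"dx": 0,"dy": 0,"dz": -0.4,"ax": 0,"ay": 0,"az": 0,"gripper": 0.5},{"dx": 0,"dy": 0,"dz": -0.6,"ax": 0,"ay": 0,"az": 0,"gripper": 0.5},{"dx": 0,"dy": 0,"dz": -0.7,"ax": 0,"ay": 0,"az": 0,"gripper": 0.5},{"dx": 0,"dy": 0,"dz": -0.6,"ax": 0,"ay": 0,"az": 0,"gripper": 0.5},{"dx": 0,"dy": 0,"dz": -0.3,"ax": 0,"ay": 0,"az": 0,"gripper": 0.5},{"dx": 0,"dy": 0,"dz": 0,"ax": 0,"ay": 0,"az": 0.4,"gripper": 0.5},{"dx": 0,"dy": 0,"dz": 0,"ax": 0,"ay": 0,"az": 0.7,"gripper": 0.5},{"dx": 0,"dy": 0,"dz": 0,"ax": 0,"ay": 0,"az": 0.9,"gripper": 0.5},{"dx": 0,"dy": 0,"dz": 0,"ax": 0,"ay": 0,"az": 0.9,"gripper": 0.5}]}}

```text
clock: 8.48
eef_pos: [590.3, -224.6, 88.3]
eef_rot: [-3.141, -0.001, 2.473]
wrist_force: [-0.5, -0.7, -4.0]
finger_gap: 59.5
finger_force: 55.0
```

Call:
{"method": "jog_arm", "body": {"commands": [{"dx": 0,"dy": 0,"dz": 0,"ax": 0,"ay": 0,"az": 0.9,"gripper": 0.5},{"dx": 0,"dy": 0,"dz": 0,"ax": 0,"ay": 0,"az": 0.9,"gripper": 0.5},{"dx": 0,"dy": 0,"dz": 0,"ax": 0,"ay": 0,"az": 0.9,"gripper": 0.5},{"dx": 0,"dy": 0,"dz": 0,"ax": 0,"ay": 0,"az": 0.7,"gripper": 0.5},{"dx": 0,"dy": 0,"dz": 0,"ax": 0,"ay": 0,"az": 0.43,"gripper": 0.5},{"dx": 0.2,"dy": 0.07,"dz": 0,"ax": 0,"ay": 0,"az": 0,"gripper": 0.5},{"dx": 0.4,"dy": 0.135,"dz": 0,"ax": 0,"ay": 0,"az": 0,"gripper": 0.5},{"dx": 0.6,"dy": 0.2,"dz": 0,"ax": 0,"ay": 0,"az": 0,"gripper": 0.5},{"dx": 0.7,"dy": 0.235,"dz": 0,"ax": 0,"ay": 0,"az": 0,"gripper": 0.5},{"dx": 0.7,"dy": 0.235,"dz": 0,"ax": 0,"ay": 0,"az": 0,"gripper": 0.5}]}}

```text
clock: 9.72
eef_pos: [599.9, -113.2, 88.5]
eef_rot: [3.142, -0.0, 1.812]
wrist_force: [0.4, 0.4, -4.2]
finger_gap: 59.8
finger_force: 55.0
```

Call:
{"method": "jog_arm", "body": {"commands": [{"dx": 0.7,"dy": 0.235,"dz": 0,"ax": 0,"ay": 0,"az": 0,"gripper": 0.5},{"dx": 0.7,"dy": 0.235,"dz": 0,"ax": 0,"ay": 0,"az": 0,"gripper": 0.5},{"dx": 0.7,"dy": 0.235,"dz": 0,"ax": 0,"ay": 0,"az": 0,"gripper": 0.5},{"dx": 0.7,"dy": 0.235,"dz": 0,"ax": 0,"ay": 0,"az": 0,"gripper": 0.5},{"dx": 0.7,"dy": 0.235,"dz": 0,"ax": 0,"ay": 0,"az": 0,"gripper": 0.5},{"dx": 0.7,"dy": 0.235,"dz": 0,"ax": 0,"ay": 0,"az": 0,"gripper": 0.5},{"dx": 0.7,"dy": 0.235,"dz": 0,"ax": 0,"ay": 0,"az": 0,"gripper": 0.5},{"dx": 0.5,"dy": 0.16,"dz": 0,"ax": 0,"ay": 0,"az": 0,"gripper": 0.5},{"dx": 0.3,"dy": 0.1,"dz": 0,"ax": 0,"ay": 0,"az": 0,"gripper": 0.5},{"dx": 0,"dy": 0,"dz": 0,"ax": 0,"ay": 0,"az": 0,"gripper": 0.5}]}}

```text
clock: 10.98
eef_pos: [619.9, 124.7, 88.4]
eef_rot: [-3.141, 0.0, 1.811]
wrist_force: [0.1, 0.1, -3.7]
finger_gap: 60.0
finger_force: 55.0
```

Call:
{"method": "jog_arm", "body": {"commands": [{"dx": 0.15,"dy": 0.04,"dz": 0.2,"ax": 0,"ay": 0,"az": 0,"gripper": 0.5},{"dx": 0.075,"dy": 0.0225,"dz": 0.2,"ax": 0,"ay": 0,"az": 0,"gripper": 0.5},{"dx": 0,"dy": 0,"dz": 0,"ax": 0,"ay": 0,"az": 0,"gripper": 0.5},{"dx": 0,"dy": 0,"dz": 0,"ax": 0,"ay": 0,"az": 0,"gripper": 0.5}]}}

```text
clock: 11.48
eef_pos: [620.4, 133.3, 72.5]
eef_rot: [3.142, 0.0, 1.809]
wrist_force: [0.4, -0.3, -2.5]
finger_gap: 59.3
finger_force: 55.0
```

```bash
python3 - <<'E'
from h import *
from cell import cams,manip
s=cams.camera("side");t=cams.camera("top");np.savez("s4.npz",**s);np.savez("t4.npz",**t);st=manip.read_state();p=st["eef_pos"];print(p,st["eef_rot"],st["wrist_force"])
a=np.radians(103.76); v=np.array([np.cos(a),np.sin(a)])
c=p[:2]-24.75*v; z=p[2]+23.4
outs=[]
for k in(s,t):
    im=k["image"].copy()
    for zz in(z,z+50): cv2.polylines(im,[np.round(proj(k,box(*c,a,zz))*8).astype(int)],True,(255,0,0),1,cv2.LINE_AA,3)
    tgt=box(626.1,109.9,a,34); cv2.polylines(im,[np.round(proj(k,tgt)*8).astype(int)],True,(0,255,0),1,cv2.LINE_AA,3)
    u=np.round(proj(k,[560,120,70])[0]).astype(int); outs.append(cv2.resize(im[u[1]-70:u[1]+70,u[0]-70:u[0]+70],(400,400),interpolation=cv2.INTER_CUBIC))
cv2.imwrite("pics/p1.png",np.hstack(outs)[:,:,::-1])
E
```

```text
[620.50349992 133.4041281   72.72790636] [3.14118444e+00 3.76792399e-05 1.80953237e+00] [ 0.79685202  0.39870577 -3.95841182]
```

View pics/p1.png

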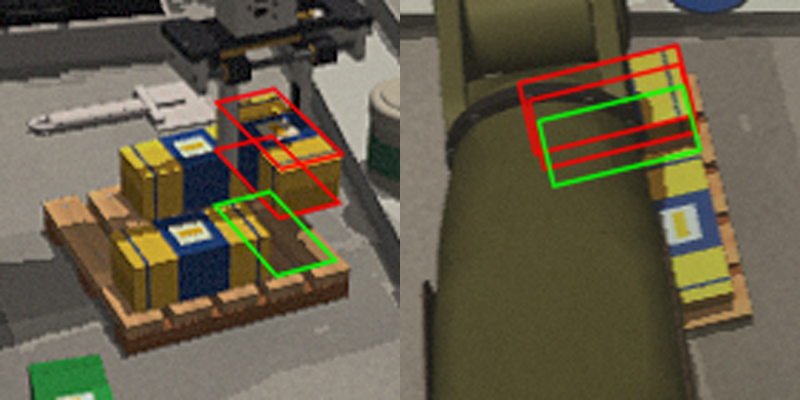

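The carton hangs within about 1 px (~3 mm) of the predicted outline in both views, level, and the green target lies right beside laid_1. Lower it.

Call:
{"method": "jog_arm", "body": {"commands": [{"dx": 0,"dy": 0,"dz": 0.3,"ax": 0,"ay": 0,"az": 0,"gripper": 0.5},{"dx": 0,"dy": 0,"dz": 0.4,"ax": 0,"ay": 0,"az": 0,"gripper": 0.5},{"dx": 0,"dy": 0,"dz": 0.35,"ax": 0,"ay": 0,"az": 0,"gripper": 0.5},{"dx": 0,"dy": 0,"dz": 0.2,"ax": 0,"ay": 0,"az": 0,"gripper": 0.5},{"dx": 0,"dy": 0,"dz": 0.15,"ax": 0,"ay": 0,"az": 0,"gripper": 0.5},{"dx": 0,"dy": 0,"dz": 0,"ax": 0,"ay": 0,"az": 0,"gripper": 0.5},{"dx": 0,"dy": 0,"dz": 0,"ax": 0,"ay": 0,"az": 0,"gripper": 0.5}]}}

```text
clock: 12.45
eef_pos: [620.6, 133.6, 16.9]
eef_rot: [3.141, 0.0, 1.81]
wrist_force: [-0.1, -0.7, -3.9]
finger_gap: 59.5
finger_force: 55.0
```

Call:
{"method": "jog_arm", "body": {"commands": [{"dx": 0,"dy": 0,"dz": 0.08,"ax": 0,"ay": 0,"az": 0,"gripper": 0.5},{"dx": 0,"dy": 0,"dz": 0.04,"ax": 0,"ay": 0,"az": 0,"gripper": 0.5},{"dx": 0,"dy": 0,"dz": 0,"ax": 0,"ay": 0,"az": 0,"gripper": 0.5},{"dx": 0,"dy": 0,"dz": 0,"ax": 0,"ay": 0,"az": 0,"gripper": 0.5}]}}

```text
clock: 12.95
eef_pos: [620.4, 133.6, 11.7]
eef_rot: [3.142, 0.0, 1.81]
wrist_force: [-0.1, -0.5, -4.2]
finger_gap: 59.6
finger_force: 55.0
```

Call:
{"method": "jog_arm", "body": {"commands": [{"dx": 0,"dy": 0,"dz": 0.03,"ax": 0,"ay": 0,"az": 0,"gripper": 0.5},{"dx": 0,"dy": 0,"dz": 0.02,"ax": 0,"ay": 0,"az": 0,"gripper": 0.5},{"dx": 0,"dy": 0,"dz": 0,"ax": 0,"ay": 0,"az": 0,"gripper": 0.5}]}}

```text
clock: 13.32
eef_pos: [620.5, 133.6, 10.6]
eef_rot: [3.141, 0.0, 1.81]
wrist_force: [-3.9, -1.7, 5.8]
finger_gap: 59.4
finger_force: 55.0
```

Contact felt. Release and rise.

Call:
{"method": "jog_arm", "body": {"commands": [{"dx": 0,"dy": 0,"dz": 0,"ax": 0,"ay": 0,"az": 0,"gripper": 0.15},{"dx": 0,"dy": 0,"dz": 0,"ax": 0,"ay": 0,"az": 0,"gripper": 0.15},{"dx": 0,"dy": 0,"dz": 0,"ax": 0,"ay": 0,"az": 0,"gripper": 0.15},{"dx": 0,"dy": 0,"dz": -0.3,"ax": 0,"ay": 0,"az": 0,"gripper": 0.15},{"dx": 0,"dy": 0,"dz": -0.6,"ax": 0,"ay": 0,"az": 0,"gripper": 0.15},{"dx": 0,"dy": 0,"dz": -0.8,"ax": 0,"ay": 0,"az": 0,"gripper": 0.15},{"dx": 0,"dy": 0,"dz": -0.6,"ax": 0,"ay": 0,"az": 0,"gripper": 0},{"dx": 0,"dy": 0,"dz": 0,"ax": 0,"ay": 0,"az": 0,"gripper": 0}]}}

```text
clock: 14.32
eef_pos: [621.3, 133.7, 104.0]
eef_rot: [3.138, 0.0, 1.81]
wrist_force: [0.8, 0.4, -0.2]
finger_gap: 93.1
finger_force: 0.0
```

Call:
{"method": "jog_arm", "body": {"commands": [{"dx": -0.737,"dy": -0.693,"dz": 0,"ax": 0,"ay": 0,"az": 0,"gripper": 0},{"dx": -0.737,"dy": -0.693,"dz": 0,"ax": 0,"ay": 0,"az": 0,"gripper": 0},{"dx": -0.737,"dy": -0.693,"dz": 0,"ax": 0,"ay": 0,"az": 0,"gripper": 0},{"dx": -0.737,"dy": -0.693,"dz": 0,"ax": 0,"ay": 0,"az": 0,"gripper": 0},{"dx": -0.737,"dy": -0.693,"dz": 0,"ax": 0,"ay": 0,"az": 0,"gripper": 0},{"dx": -0.737,"dy": -0.693,"dz": 0,"ax": 0,"ay": 0,"az": 0,"gripper": 0},{"dx": -0.737,"dy": -0.693,"dz": 0,"ax": 0,"ay": 0,"az": 0,"gripper": 0},{"dx": -0.737,"dy": -0.693,"dz": 0,"ax": 0,"ay": 0,"az": 0,"gripper": 0},{"dx": -0.737,"dy": -0.693,"dz": 0,"ax": 0,"ay": 0,"az": 0,"gripper": 0},{"dx": -0.737,"dy": -0.693,"dz": 0,"ax": 0,"ay": 0,"az": 0,"gripper": 0}]}}

```text
clock: 15.58
eef_pos: [419.6, -219.3, 100.8]
eef_rot: [-3.141, -0.001, 1.81]
wrist_force: [1.0, -0.5, 0.1]
finger_gap: 93.5
finger_force: 0.0
```

Call:
{"method": "jog_arm", "body": {"commands": [{"dx": -0.737,"dy": -0.693,"dz": 0,"ax": 0,"ay": 0,"az": 0,"gripper": 0},{"dx": -0.737,"dy": -0.693,"dz": 0,"ax": 0,"ay": 0,"az": 0,"gripper": 0},{"dx": 0,"dy": 0,"dz": 0,"ax": 0,"ay": 0,"az": 0.9156,"gripper": 0},{"dx": 0,"dy": 0,"dz": 0,"ax": 0,"ay": 0,"az": 0.9156,"gripper": 0},{"dx": 0,"dy": 0,"dz": 0,"ax": 0,"ay": 0,"az": 0.9156,"gripper": 0},{"dx": 0,"dy": 0,"dz": 0,"ax": 0,"ay": 0,"az": 0.9156,"gripper": 0},{"dx": 0,"dy": 0,"dz": 0,"ax": 0,"ay": 0,"az": 0.9156,"gripper": 0},{"dx": 0,"dy": 0,"dz": 0,"ax": 0,"ay": 0,"az": 0.9156,"gripper": 0},{"dx": 0,"dy": 0,"dz": 0,"ax": 0,"ay": 0,"az": 0.9156,"gripper": 0},{"dx": 0,"dy": 0,"dz": 0,"ax": 0,"ay": 0,"az": 0.9156,"gripper": 0}]}}

```text
clock: 16.82
eef_pos: [380.5, -288.6, 100.7]
eef_rot: [-3.14, 0.0, 0.526]
wrist_force: [-0.6, -0.1, 0.4]
finger_gap: 93.8
finger_force: 0.0
```

Call:
{"method": "jog_arm", "body": {"commands": [{"dx": 0,"dy": 0,"dz": 0,"ax": 0,"ay": 0,"az": 0.9156,"gripper": 0},{"dx": 0,"dy": 0,"dz": 0,"ax": 0,"ay": 0,"az": 0,"gripper": 0},{"dx": 0,"dy": 0,"dz": 0,"ax": 0,"ay": 0,"az": 0,"gripper": 0}]}}

```text
clock: 17.2
eef_pos: [380.7, -288.7, 101.2]
eef_rot: [-3.141, 0.0, 0.375]
wrist_force: [-0.2, 0.2, 0.5]
finger_gap: 93.8
finger_force: 0.0
```

```bash
python3 - <<'E'
from h import *
from cell import cams,manip
t=cams.camera("top");s=cams.camera("side");np.savez("t5.npz",**t);np.savez("s5.npz",**s)
print(manip.read_state()["eef_pos"],manip.read_state()["eef_rot"])
pl=proj(t,[626,110,84])[0]; print(pl)
for z,uv in((84,(284,220)),(84,(222,208)),(84,tuple(pl))): 
    try: print(np.round(measure(t,[(uv,z)])[0],1))
    except Exception as e: print("x",e)
E
```

```text
[ 380.78881081 -288.78293262  101.42774187] [-3.14129318e+00  1.76747043e-04  3.73859102e-01]
[260.23035884 183.69550939]
[535.9  53.6  13.1 128.7  60.2]
[568.7 192.1  12.3 132.2  77.5]
[603.6 104.7 -76.4 130.1 104. ]
```

Call:
{"method": "jog_arm", "body": {"commands": [{"dx": 0,"dy": 0,"dz": 0.6,"ax": 0,"ay": 0,"az": 0,"gripper": 0},{"dx": 0,"dy": 0,"dz": 0.8,"ax": 0,"ay": 0,"az": 0,"gripper": 0},{"dx": 0,"dy": 0,"dz": 0.8,"ax": 0,"ay": 0,"az": 0,"gripper": 0},{"dx": 0,"dy": 0,"dz": 0.6,"ax": 0,"ay": 0,"az": 0,"gripper": 0},{"dx": 0,"dy": 0,"dz": 0.2,"ax": 0,"ay": 0,"az": 0,"gripper": 0},{"dx": 0,"dy": 0,"dz": 0.1,"ax": 0,"ay": 0,"az": 0,"gripper": 0},{"dx": 0,"dy": 0,"dz": 0,"ax": 0,"ay": 0,"az": 0,"gripper": 0}]}}

```text
clock: 18.18
eef_pos: [381.2, -289.1, -21.8]
eef_rot: [3.141, -0.0, 0.372]
wrist_force: [0.1, -0.5, 0.7]
finger_gap: 93.5
finger_force: 0.0
```

Call:
{"method": "jog_arm", "body": {"commands": [{"dx": 0,"dy": 0,"dz": 0,"ax": 0,"ay": 0,"az": 0,"gripper": 0.5},{"dx": 0,"dy": 0,"dz": 0,"ax": 0,"ay": 0,"az": 0,"gripper": 0.5},{"dx": 0,"dy": 0,"dz": 0,"ax": 0,"ay": 0,"az": 0,"gripper": 0.5},{"dx": 0,"dy": 0,"dz": 0,"ax": 0,"ay": 0,"az": 0,"gripper": 0.5}]}}

```text
clock: 18.68
eef_pos: [380.9, -288.9, -22.2]
eef_rot: [3.141, -0.0, 0.372]
wrist_force: [-0.6, 0.2, 0.3]
finger_gap: 59.9
finger_force: 55.0
```

```bash
python3 - <<'E'
from h import *
t=dict(np.load("t5.npz"));h=cv2.cvtColor(t["image"],cv2.COLOR_RGB2HSV)
y=cv2.inRange(h,(24,90,135),(36,255,255))
n,lab,st,ce=cv2.connectedComponentsWithStats(y)
for nm,x,yy,a in(("laid1",535.9,53.7,13.5),("laid2",565.9,199.5,13.5),("new",626,110,103.7)):
    P0=proj(t,box(x,yy,np.radians(a),84)).astype(np.float32)
    ks=[k for k in range(1,n) if st[k,4]>25 and cv2.pointPolygonTest(P0,tuple(map(float,ce[k])),True)>2]
    ct=np.vstack(cv2.findContours(np.isin(lab,ks).astype(np.uint8),cv2.RETR_EXTERNAL,cv2.CHAIN_APPROX_NONE)[0])[:,0]
    print(nm,[ (ce[k].round(),int(st[k,4])) for k in ks],cv2.minAreaRect(ray(t,ct,84).astype(np.float32)))
E
```

```text
laid1 [(array([278., 196.]), 90), (array([280., 205.]), 264), (array([284., 220.]), 35), (array([288., 236.]), 269), (array([289., 245.]), 105)] ((535.9374389648438, 53.57103729248047), (128.6663360595703, 60.164459228515625), 13.084638595581055)
laid2 [(array([219., 193.]), 265), (array([222., 208.]), 34), (array([226., 224.]), 270), (array([228., 232.]), 106)] ((559.47265625, 198.86871337890625), (115.57240295410156, 63.227577209472656), 13.938732147216797)
new [(array([276., 180.]), 258), (array([245., 188.]), 262), (array([236., 190.]), 108), (array([260., 184.]), 35)] ((624.1115112304688, 116.49069213867188), (58.915626525878906, 116.63542938232422), 13.763298988342285)
```

loose_1's placed carton measures ≈ (625.5,110.6), 100.5 mm from laid_1 as intended; laid ones are unchanged. Second carton gripped; lift, turn, carry.

Call:
{"method": "jog_arm", "body": {"commands": [{"dx": 0,"dy": 0,"dz": -0.2,"ax": 0,"ay": 0,"az": 0,"gripper": 0.5},{"dx": 0,"dy": 0,"dz": -0.4,"ax": 0,"ay": 0,"az": 0,"gripper": 0.5},{"dx": 0,"dy": 0,"dz": -0.6,"ax": 0,"ay": 0,"az": 0,"gripper": 0.5},{"dx": 0,"dy": 0,"dz": -0.7,"ax": 0,"ay": 0,"az": 0,"gripper": 0.5},{"dx": 0,"dy": 0,"dz": -0.6,"ax": 0,"ay": 0,"az": 0,"gripper": 0.5},{"dx": 0,"dy": 0,"dz": -0.4,"ax": 0,"ay": 0,"az": 0,"gripper": 0.5},{"dx": 0,"dy": 0,"dz": 0,"ax": 0,"ay": 0,"az": -0.4,"gripper": 0.5},{"dx": 0,"dy": 0,"dz": 0,"ax": 0,"ay": 0,"az": -0.7,"gripper": 0.5},{"dx": 0,"dy": 0,"dz": 0,"ax": 0,"ay": 0,"az": -0.9,"gripper": 0.5},{"dx": 0,"dy": 0,"dz": 0,"ax": 0,"ay": 0,"az": -0.9,"gripper": 0.5}]}}

```text
clock: 19.92
eef_pos: [380.8, -288.8, 93.9]
eef_rot: [-3.141, 0.0, 0.883]
wrist_force: [-0.5, -0.6, -2.8]
finger_gap: 60.0
finger_force: 55.0
```

Call:
{"method": "jog_arm", "body": {"commands": [{"dx": 0,"dy": 0,"dz": 0,"ax": 0,"ay": 0,"az": -0.9,"gripper": 0.5},{"dx": 0,"dy": 0,"dz": 0,"ax": 0,"ay": 0,"az": -0.9,"gripper": 0.5},{"dx": 0,"dy": 0,"dz": 0,"ax": 0,"ay": 0,"az": -0.9,"gripper": 0.5},{"dx": 0,"dy": 0,"dz": 0,"ax": 0,"ay": 0,"az": -0.9,"gripper": 0.5},{"dx": 0,"dy": 0,"dz": 0,"ax": 0,"ay": 0,"az": -0.9,"gripper": 0.5},{"dx": 0,"dy": 0,"dz": 0,"ax": 0,"ay": 0,"az": -0.5,"gripper": 0.5},{"dx": 0,"dy": 0,"dz": 0,"ax": 0,"ay": 0,"az": -0.34,"gripper": 0.5},{"dx": 0,"dy": 0,"dz": 0,"ax": 0,"ay": 0,"az": 0,"gripper": 0.5}]}}

```text
clock: 20.92
eef_pos: [380.8, -288.8, 93.9]
eef_rot: [-3.142, -0.0, 1.809]
wrist_force: [0.2, -0.4, -2.5]
finger_gap: 59.5
finger_force: 55.0
```

Call:
{"method": "jog_arm", "body": {"commands": [{"dx": 0.2,"dy": 0.105,"dz": 0,"ax": 0,"ay": 0,"az": 0,"gripper": 0.5},{"dx": 0.4,"dy": 0.21,"dz": 0,"ax": 0,"ay": 0,"az": 0,"gripper": 0.5},{"dx": 0.6,"dy": 0.314,"dz": 0,"ax": 0,"ay": 0,"az": 0,"gripper": 0.5},{"dx": 0.7,"dy": 0.367,"dz": 0,"ax": 0,"ay": 0,"az": 0,"gripper": 0.5},{"dx": 0.7,"dy": 0.367,"dz": 0,"ax": 0,"ay": 0,"az": 0,"gripper": 0.5},{"dx": 0.7,"dy": 0.367,"dz": 0,"ax": 0,"ay": 0,"az": 0,"gripper": 0.5},{"dx": 0.7,"dy": 0.367,"dz": 0,"ax": 0,"ay": 0,"az": 0,"gripper": 0.5},{"dx": 0.7,"dy": 0.367,"dz": 0,"ax": 0,"ay": 0,"az": 0,"gripper": 0.5},{"dx": 0.7,"dy": 0.367,"dz": 0,"ax": 0,"ay": 0,"az": 0,"gripper": 0.5}]}}

```text
clock: 22.05
eef_pos: [439.7, -50.1, 93.8]
eef_rot: [3.141, -0.0, 1.81]
wrist_force: [0.6, 0.0, -2.1]
finger_gap: 59.5
finger_force: 55.0
```

Call:
{"method": "jog_arm", "body": {"commands": [{"dx": 0.7,"dy": 0.367,"dz": 0,"ax": 0,"ay": 0,"az": 0,"gripper": 0.5},{"dx": 0.7,"dy": 0.367,"dz": 0,"ax": 0,"ay": 0,"az": 0,"gripper": 0.5},{"dx": 0.7,"dy": 0.367,"dz": 0,"ax": 0,"ay": 0,"az": 0,"gripper": 0.5},{"dx": 0.7,"dy": 0.367,"dz": 0,"ax": 0,"ay": 0,"az": 0,"gripper": 0.5},{"dx": 0.6,"dy": 0.314,"dz": 0,"ax": 0,"ay": 0,"az": 0,"gripper": 0.5},{"dx": 0.3,"dy": 0.157,"dz": 0,"ax": 0,"ay": 0,"az": 0,"gripper": 0.5},{"dx": 0.187,"dy": 0.098,"dz": 0,"ax": 0,"ay": 0,"az": 0,"gripper": 0.5},{"dx": 0,"dy": 0,"dz": 0,"ax": 0,"ay": 0,"az": 0,"gripper": 0.5},{"dx": 0,"dy": 0,"dz": 0,"ax": 0,"ay": 0,"az": 0,"gripper": 0.5}]}}

```text
clock: 23.18
eef_pos: [482.0, 117.6, 93.6]
eef_rot: [-3.141, 0.0, 1.809]
wrist_force: [0.8, 0.9, -3.4]
finger_gap: 59.8
finger_force: 55.0
```

Call:
{"method": "jog_arm", "body": {"commands": [{"dx": 0,"dy": 0,"dz": 0.4,"ax": 0,"ay": 0,"az": 0,"gripper": 0.5},{"dx": 0,"dy": 0,"dz": 0.5,"ax": 0,"ay": 0,"az": 0,"gripper": 0.5},{"dx": 0,"dy": 0,"dz": 0.5,"ax": 0,"ay": 0,"az": 0,"gripper": 0.5},{"dx": 0,"dy": 0,"dz": 0.3,"ax": 0,"ay": 0,"az": 0,"gripper": 0.5},{"dx": 0,"dy": 0,"dz": 0.2,"ax": 0,"ay": 0,"az": 0,"gripper": 0.5},{"dx": 0,"dy": 0,"dz": 0,"ax": 0,"ay": 0,"az": 0,"gripper": 0.5},{"dx": 0,"dy": 0,"dz": 0,"ax": 0,"ay": 0,"az": 0,"gripper": 0.5}]}}

```text
clock: 24.05
eef_pos: [482.5, 118.2, 18.2]
eef_rot: [3.141, 0.0, 1.81]
wrist_force: [0.2, -0.1, -2.8]
finger_gap: 59.9
finger_force: 55.0
```

Call:
{"method": "jog_arm", "body": {"commands": [{"dx": 0,"dy": 0,"dz": 0.06,"ax": 0,"ay": 0,"az": 0,"gripper": 0.5},{"dx": 0,"dy": 0,"dz": 0.03,"ax": 0,"ay": 0,"az": 0,"gripper": 0.5},{"dx": 0,"dy": 0,"dz": 0,"ax": 0,"ay": 0,"az": 0,"gripper": 0.5},{"dx": 0,"dy": 0,"dz": 0,"ax": 0,"ay": 0,"az": 0,"gripper": 0.5}]}}

```text
clock: 24.55
eef_pos: [482.2, 118.1, 14.1]
eef_rot: [-3.142, -0.0, 1.81]
wrist_force: [1.0, -0.1, -2.7]
finger_gap: 59.7
finger_force: 55.0
```

Call:
{"method": "jog_arm", "body": {"commands": [{"dx": 0,"dy": 0,"dz": 0.04,"ax": 0,"ay": 0,"az": 0,"gripper": 0.5},{"dx": 0,"dy": 0,"dz": 0.03,"ax": 0,"ay": 0,"az": 0,"gripper": 0.5},{"dx": 0,"dy": 0,"dz": 0,"ax": 0,"ay": 0,"az": 0,"gripper": 0.5}]}}

```text
clock: 24.92
eef_pos: [482.2, 118.1, 11.7]
eef_rot: [-3.142, 0.0, 1.81]
wrist_force: [-3.3, -1.6, 7.4]
finger_gap: 59.6
finger_force: 55.0
```

Call:
{"method": "jog_arm", "body": {"commands": [{"dx": 0,"dy": 0,"dz": 0,"ax": 0,"ay": 0,"az": 0,"gripper": 0.15},{"dx": 0,"dy": 0,"dz": 0,"ax": 0,"ay": 0,"az": 0,"gripper": 0.15},{"dx": 0,"dy": 0,"dz": 0,"ax": 0,"ay": 0,"az": 0,"gripper": 0.15},{"dx": 0,"dy": 0,"dz": -0.3,"ax": 0,"ay": 0,"az": 0,"gripper": 0.15},{"dx": 0,"dy": 0,"dz": -0.6,"ax": 0,"ay": 0,"az": 0,"gripper": 0.15},{"dx": 0,"dy": 0,"dz": -0.8,"ax": 0,"ay": 0,"az": 0,"gripper": 0.15},{"dx": 0,"dy": 0,"dz": -0.8,"ax": 0,"ay": 0,"az": 0,"gripper": 0},{"dx": 0,"dy": 0,"dz": -0.4,"ax": 0,"ay": 0,"az": 0,"gripper": 0}]}}

```text
clock: 25.92
eef_pos: [482.8, 118.2, 129.4]
eef_rot: [3.139, 0.0, 1.81]
wrist_force: [0.7, 0.1, -0.5]
finger_gap: 92.9
finger_force: 0.0
```

Call:
{"method": "jog_arm", "body": {"commands": [{"dx": -0.9,"dy": 0,"dz": 0,"ax": 0,"ay": 0,"az": 0,"gripper": 0},{"dx": -0.9,"dy": 0,"dz": 0,"ax": 0,"ay": 0,"az": 0,"gripper": 0},{"dx": -0.9,"dy": 0,"dz": 0,"ax": 0,"ay": 0,"az": 0,"gripper": 0},{"dx": -0.9,"dy": 0,"dz": 0,"ax": 0,"ay": 0,"az": 0,"gripper": 0},{"dx": -0.9,"dy": 0,"dz": 0,"ax": 0,"ay": 0,"az": 0,"gripper": 0},{"dx": -0.9,"dy": 0,"dz": 0,"ax": 0,"ay": 0,"az": 0,"gripper": 0},{"dx": -0.9,"dy": 0,"dz": 0,"ax": 0,"ay": 0,"az": 0,"gripper": 0},{"dx": -0.9,"dy": -0.3,"dz": 0,"ax": 0,"ay": 0,"az": 0,"gripper": 0},{"dx": -0.9,"dy": -0.3,"dz": 0,"ax": 0,"ay": 0,"az": 0,"gripper": 0},{"dx": 0,"dy": 0,"dz": 0,"ax": 0,"ay": 0,"az": 0,"gripper": 0}]}}

```text
clock: 27.18
eef_pos: [534.9, -204.2, 126.8]
eef_rot: [-3.141, -0.0, 1.807]
wrist_force: [0.1, 0.2, 0.2]
finger_gap: 93.9
finger_force: 0.0
```

```bash
python3 - <<'E'
from h import *
from cell import cams
t=cams.camera("top");h=cv2.cvtColor(t["image"],cv2.COLOR_RGB2HSV)
y=cv2.inRange(h,(24,90,135),(36,255,255))
for nm,x,yy,a in(("laid1",535.9,53.7,13.5),("laid2",565.9,199.5,13.5),("new1",626,110,103.7),("new2",476,143,103.7)):
    m=np.zeros_like(y);cv2.fillPoly(m,[np.round(proj(t,box(x,yy,np.radians(a),84,138,66))).astype(int)],1)
    ct=np.argwhere(y*m)[:,::-1]
    print(nm,cv2.minAreaRect(ray(t,ct,84).astype(np.float32)))
cv2.imwrite("pics/end.png",cv2.resize(t["image"][150:290,190:330],(560,560),interpolation=cv2.INTER_CUBIC)[:,:,::-1])
E
```

```text
laid1 ((535.5361328125, 55.38396072387695), (129.01821899414062, 64.0462875366211), 13.631136894226074)
laid2 ((565.9056396484375, 200.4652557373047), (128.8288116455078, 63.22755813598633), 13.938639640808105)
new1 ((625.7112426757812, 109.95954895019531), (58.915626525878906, 130.08389282226562), 13.763298988342285)
new2 ((475.1812438964844, 143.525146484375), (59.1539192199707, 130.40365600585938), 14.153715133666992)
```

View pics/end.png

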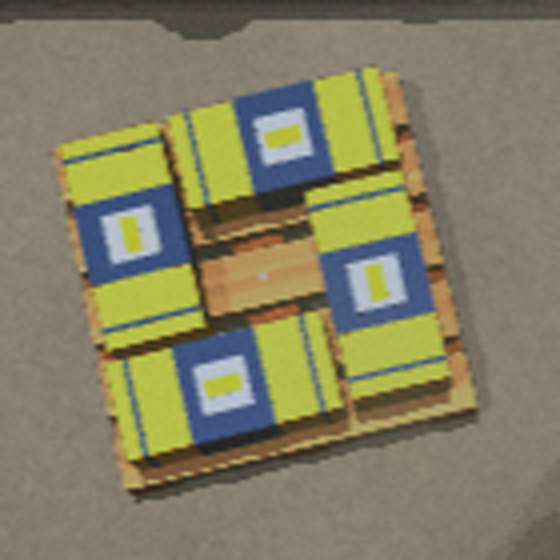

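The pinwheel is closed and square: centre distances are 100.6–101.6 mm (window 85–110), angles within 1°, and the laid cartons stand where they were.

```bash
python3 -c "
from cell import job
print(job.sign_off())"
```

```text
the job is handed in; nothing more can be done
None
```

Both loose cartons are laid in the empty places and the pinwheel is closed, with gaps of about 6 mm and the laid cartons unmoved by the camera's measure. I handed the job in at about 27 s and no verdict came back.

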